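# Shut the ticket tin and put its drawer away

## Task

A green ticket tin stands with its lid open in a pulled-out drawer. First gently push the tin's lid fully shut, then push that drawer fully home, only ever pushing with the fingertips or the outside of the fingers: grip and lift nothing. Leave the other drawer, the one with the sherds, open just as it is, and do not disturb the things standing around.

Things in the scene. Friction and masses are not known exactly. Their poses are not given: they have to be found in the camera images.
- tin_unit: One of two units: an identical pale wooden desktop unit, 166 mm wide (its y), 225 mm deep (its x), 88 mm high, fixed to the table, with one drawer. Origin: on the table below the middle of its front edge; its x points from the front into the unit, its drawer pulls out along its -x, z up. This one's drawer holds the green ticket tin. The two units stand side by side and may change places.
- sherd_unit: The other unit: an identical pale wooden desktop unit, 166 mm wide (its y), 225 mm deep (its x), 88 mm high, fixed to the table, with one drawer. Origin: on the table below the middle of its front edge; its x points from the front into the unit, its drawer pulls out along its -x, z up. This one's drawer holds three sherds and stays open.
- tin_drawer (a joint): Drawer with the tin: 0 = fully home, grows in metres as the drawer is pulled out, up to 0.20; slides with about 1.5 N of friction and stays where it is left. The drawer front is 164 mm wide, 14 mm thick, from z = 3 to 87 mm, flat, with a 44 mm wide, 14 mm deep finger notch in the middle of its upper edge; the drawer's sides are 52 mm high.
- tin_drawer_face (a point): Middle of the outer (robot-side) face of the tin drawer's front, at z = 45 mm; moves with the drawer. Axes as the unit's. 14 mm in front of the unit's front edge when the drawer is home.
- ticket_tin_lid (a joint): Lid of the tin: 0 = shut, 1.57 = upright, to 1.92 (leaning away from the robot). Light loose hinge: it stays near upright and falls shut once below about 0.9 rad. The hinge line runs along the unit's y, 57 mm above the table, 111 mm behind (towards the unit from) the outer face of the drawer front. Open, its edge is about 145 mm up and would strike the unit if the drawer were pushed in.
- lid_edge (a point): Middle of the lid's free edge, on its outer face, 88 mm from the hinge. Tin 94 (x) by 123 (y) by 43 mm, fixed mid-width in the drawer; shut, the lid's top is about 60 mm above the table. Upright, the outer face looks towards the unit, so the lid is pushed towards the robot from behind; at least 40 mm is free there before the unit's front edge, and the unit's top is at 88 mm.
- sherd_drawer (a joint): Drawer with the sherds: 0 = fully home, grows in metres as the drawer is pulled out, up to 0.20; slides with about 1.5 N of friction and stays where it is left. Leave it.
- sherd_drawer_face (a point): Middle of the outer face of the sherd drawer's front, at z = 45 mm; same drawer as the other.
- loupe: Black round loupe, 38 mm across, 20 mm high, on the table at the front left. Loose bystander, origin at the centre of its underside: leave it where it is.
- vial: Small clear vial with a white cap, 28 mm across, 52 mm high, on the table left of the units. Loose bystander, origin at the centre of its underside: leave it where it is.
- stapler: Stapler, 36 x 145 x 48 mm, on the table right of the units. Loose bystander, origin at the centre of its underside: leave it where it is.

How it is judged:
By the outcome, as a careful person would: the job done as asked, in the order asked, and still so for the second after the job is handed in, with the robot touching nothing.
It also fails if it takes over 56 s, if anything falls off the work surface, if the arm or the gripper's body presses on something with over 40 N, if the wrist force passes 120 N, or if a joint passes its speed limit or range.

## Robot

A 7-joint arm with a two-finger parallel gripper is mounted at the origin on a cart in front of the work surface, level with it; the furniture and walls round the work are solid. World frame = base frame: x ahead of the robot, y to its left, z up, the work surface at z = 0. Lengths are in m, angles in rad, forces in N, time in s.
With the tool pointing down it reaches from about 0.35 to 0.9 m from the base axis. Payload 8.1 kg.
Tool frame: the origin (TCP) lies on the centre line of the jaws, within the pads' length; the fingertips stand 14 mm ahead of it and the grasp point (between the pads) lies 5 mm behind it; z points along the fingers, y is the direction in which the jaws open and shut (so a half turn about z gives the same grasp; the last joint's range is limited). The gripper opens to 92 mm and grips with 3 to 60 N. Pads are 19 mm wide; open, the fingers measure 130 mm over their backs; the gripper's body (75 mm by 190 mm) begins 47 mm behind the grasp point.
Start: joints at [1.215, 0.434, 0.025, 1.573, -0.012, 1.134, -0.075], TCP at [0.156, -0.605, 0.241] pointing down, gripper open.
Joint ranges: [-2.62, 2.62], [-0.44, 2.09], [-1.27, 1.32], [0.08, 2.57], [-1.32, 4.46], [0.12, 2], [-2.74, 2.74]. Speed limits (rad/s): [2.22, 2.22, 3.01, 3.01, 3.14, 3.14, 3.14].

## Interface

Orientations are given as a rotation vector (axis times angle).
In Python, from cell import arm, optics gives the robot as it stands.
- The arm moves only by the shell command python3 -m creep 'ROWS' [FORCE]. ROWS is JSON, a list of rows, each an object with "translation": the shift along the tool's x, y, z in m, a list of three; "rot": the turn, a rotation vector about the tool's x, y, z in degrees, a list of three; "jaw": the finger opening in m, from 0 to 0.0918. In form: [{"translation": [x, y, z], "rot": [wx, wy, wz], "jaw": jaw}, ...]. A call has 1 to 12 rows; each row shifts and turns the commanded pose from where the row before left it, along the tool's axes as they then stand; what a row does not reach is not made up. A row lasts 1/12 s, in which the tool goes at most 41.7 mm and 7.16 degrees, less where a joint would pass 70% of its speed; a pose out of reach is approached as far as the arm can. A call is refused whole if a number of a shift passes 0.0417 or a number of a turn 7.16, either way. A call with a gripper value outside its range is refused whole. The fingers move at their own pace and stop on an object; FORCE is the grip in N (left out, the last holds). Time passes only in rows, so rows that do not move let the fingers close. It gives the time, the measured TCP pose, the force and the opening at its end, in the units of the state.
- arm.observe(): the state, without advancing time (a new reading comes with each control period).
- optics.get_image(name): name is "scene" or "top" or "wrist"; returns the picture (384x512x3 uint8, red, green, blue); there is no depth.
- optics.camera_info(name): a dict with "fx", "fy", "cx", "cy" (pixels), "R" (3x3) and "t" (3): a world point X has camera coordinates R X + t. Camera axes: x right, y down, z forward; pixel columns grow to the right and rows downward; lengths in m; the calibration is good to about 2 mm. The wrist camera is an equidistant fisheye: a pixel r from the principal point sees the ray r / f radians off the axis. A picture is of the moment at which its call begins: read the wrist's pose just before it. camera_info takes no time and is no camera call; for the wrist camera it gives the pose at the moment of the call.
- arm.sign_off(): hands the job in, once; it reports no verdict.
Trained networks look in the newest picture that a camera, given by its name, has taken for a name from the list of things; names that differ only in an ending like _2 or _b are one class to them, and where a whole thing is asked for, a point or a joint stands for the part that bears it (a point fixed in the world has none). Each returns a list of dicts, best first, with "score" (0 to 1); they miss things now and then, are a little off and sometimes report something else, mostly with a low value. They report only what shows in the picture. A call takes as long as a camera call.
- optics.boxes_of(camera, thing): "location" ([column, row] in pixels, amid what is visible of it).
- optics.pinpoint(camera, thing): "location" ([column, row] in pixels: a listed point, or the origin of a listed thing).
The state is a dict: "clock": time; "joints": joint angles; "dq": joint speeds; "joint_efforts": joint torques, N m; "position": TCP position; "ee_rot": TCP orientation; "force": force on the tool from outside, world axes, zero at the start; "ft_torque": the same for the moment, N m; "width": opening from 0.0 (shut) to 1.0 (fully open).
Only numpy, scipy, OpenCV 4.12 (cv2) and the standard library are available. Lean on these libraries where they do the work, as an engineer would, in place of code of your own. Each camera call takes 0.05 s, during which the arm holds its last target.

## Working session

There is one attempt and no reset: what is moved stays moved. The work goes in short steps, Python scripts to look and compute and a shell command to move; the robot and the scene stay as the last step left them, time stands still between calls to the robot, and variables do not carry over. Pictures are saved under pics/ and viewed, and the job is handed in when it is done.

```bash
ls; mkdir -p pics
python3 - <<'E'
from cell import arm, optics
import cv2
print(arm.observe())
for n in ("scene","top","wrist"):
    im=optics.get_image(n); cv2.imwrite(f"pics/a_{n}.png",im[:,:,::-1])
    print(n,optics.camera_info(n))
    for t in ("tin_drawer_face","sherd_drawer_face","lid_edge","tin_unit","sherd_unit","loupe","vial","stapler"):
        print(t,[(round(d['score'],2),[round(x) for x in d['location']]) for d in optics.pinpoint(n,t)[:2]])
print(arm.observe()['clock'])
E
```

```text
pics
{'clock': 0.0, 'joints': array([ 1.21540917,  0.43519396,  0.02497042,  1.57408892, -0.01164967,
        1.13400557, -0.07508807]), 'dq': array([ 0.00080794, -0.00131543,  0.00053637, -0.00093207,  0.00145632,
        0.00016033, -0.00177562]), 'joint_efforts': array([ 7.52431934e-04, -6.67855024e+01,  9.85053889e-01, -3.14446843e+01,
       -6.07490167e-02,  4.30946262e-02,  1.50095930e-04]), 'position': array([ 0.15615571, -0.60467245,  0.2399661 ]), 'ee_rot': array([-3.11503562e+00, -3.95709493e-01,  4.53360466e-04]), 'force': array([-0.51496626,  0.64333533,  0.20576988]), 'ft_torque': array([0.03054393, 0.01985426, 0.00066686]), 'width': 0.9988161952478709}
scene {'fx': 350.9214605763608, 'fy': 350.9214605763608, 'cx': 254.05638109785363, 'cy': 183.56630586910276, 'R': array([[-0.87735483, -0.47922979,  0.02423452],
       [-0.23783296,  0.39043956, -0.88937755],
       [ 0.4167541 , -0.78606346, -0.45653067]]), 't': array([0.46766264, 0.24400239, 0.79791957])}
tin_drawer_face [(0.97, [246, 241])]
sherd_drawer_face [(0.69, [250, 185]), (0.6, [276, 182])]
lid_edge [(0.7, [20
[... 475 characters left out ...]
er_face [(0.71, [195, 216])]
sherd_drawer_face []
lid_edge [(0.6, [194, 177])]
tin_unit [(0.87, [194, 169])]
sherd_unit [(0.66, [288, 172])]
loupe [(0.65, [157, 252])]
vial [(0.63, [155, 223])]
stapler [(0.63, [351, 219]), (0.34, [156, 248])]
wrist {'fx': 297.3186396354542, 'fy': 297.3186396354542, 'cx': 254.5335863817296, 'cy': 191.4292417449084, 'R': array([[ 2.49627847e-01, -9.68341750e-01,  4.39714790e-04],
       [-9.23181456e-01, -2.37848915e-01,  3.01933591e-01],
       [-2.92270316e-01, -7.57769686e-02, -9.53328859e-01]]), 't': array([-0.62577072, -0.03763537,  0.3919165 ])}
tin_drawer_face []
sherd_drawer_face []
lid_edge []
tin_unit []
sherd_unit []
loupe []
vial []
stapler []
1.35
```

View pics/a_scene.png

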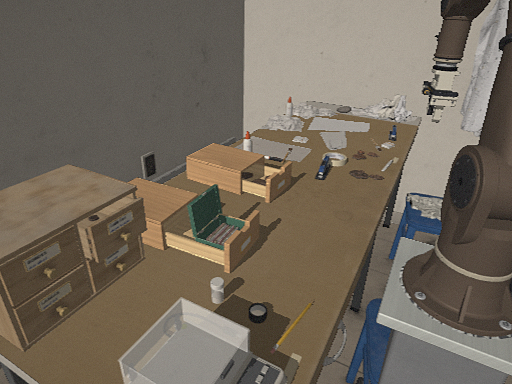

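View pics/a_top.png

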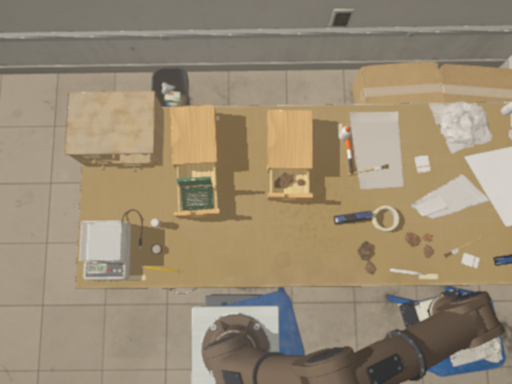

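The scene image shows the tin drawer nearer the left: upright green lid around (205,210), drawer front around (243,240), vial (217,290), loupe (258,312). The sherd drawer is behind it. In the top view the tin drawer front is at (197,212). Next I'll triangulate and zoom in.

```bash
cat > h.py <<'E'
import numpy as np
from cell import arm, optics
def P(i):
    return np.array([[i['fx'],0,i['cx']],[0,i['fy'],i['cy']],[0,0,1]])@np.c_[np.array(i['R']),np.array(i['t'])]
def onz(n,px,z):
    i=optics.camera_info(n);R=np.array(i['R']);t=np.array(i['t'])
    d=R.T@np.array([(px[0]-i['cx'])/i['fx'],(px[1]-i['cy'])/i['fy'],1]);c=-R.T@t
    return c+d*(z-c[2])/d[2]
def proj(n,X):
    q=P(optics.camera_info(n))@np.r_[X,1];return q[:2]/q[2]
E
python3 - <<'E'
from h import *
import cv2
a=cv2.imread('pics/a_top.png');cv2.imwrite('pics/b_top.png',cv2.resize(a[95:260,140:330],None,fx=4,fy=3.6*4/3.6*0.9,interpolation=cv2.INTER_CUBIC))
a=cv2.imread('pics/a_scene.png');cv2.imwrite('pics/b_scene.png',cv2.resize(a[135:330,125:325],None,fx=3,fy=3,interpolation=cv2.INTER_CUBIC))
s=dict(face=((246,241),(195,216),.045),lid=((203,193),(194,177),.142),tinunit=((184,232),(194,169),0),loupe=((257,316),(157,252),0),vial=((216,299),(155,223),0))
for k,(p,q,z) in s.items():
    X=cv2.triangulatePoints(P(optics.camera_info('scene')),P(optics.camera_info('top')),np.float64(p).reshape(2,1),np.float64(q).reshape(2,1))
    print(k,(X[:3]/X[3]).ravel().round(3),onz('scene',p,z).round(3),onz('top',q,z).round(3))
E
```

```text
face [0.479 0.144 0.051] [0.482 0.137 0.045] [0.48  0.145 0.045]
lid [0.607 0.137 0.146] [0.612 0.132 0.142] [0.608 0.138 0.142]
tinunit [0.666 0.154 0.017] [0.681 0.135 0.   ] [0.671 0.156 0.   ]
loupe [0.355 0.294 0.004] [0.366 0.294 0.   ] [0.351 0.293 0.   ]
vial [0.46  0.302 0.007] [0.465 0.297 0.   ] [0.461 0.303 0.   ]
```

```bash
ls pics
```

```text
a_scene.png
a_top.png
a_wrist.png
b_scene.png
b_top.png
```

View pics/b_top.png

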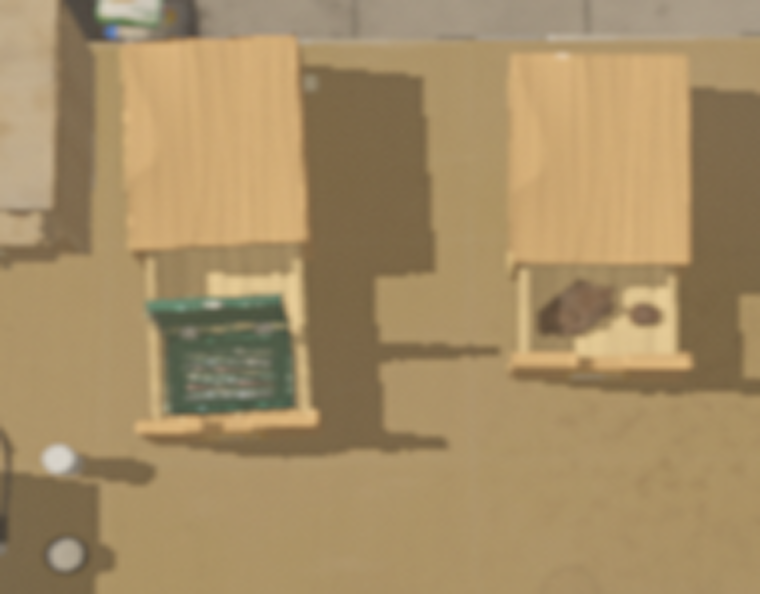

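View pics/b_scene.png

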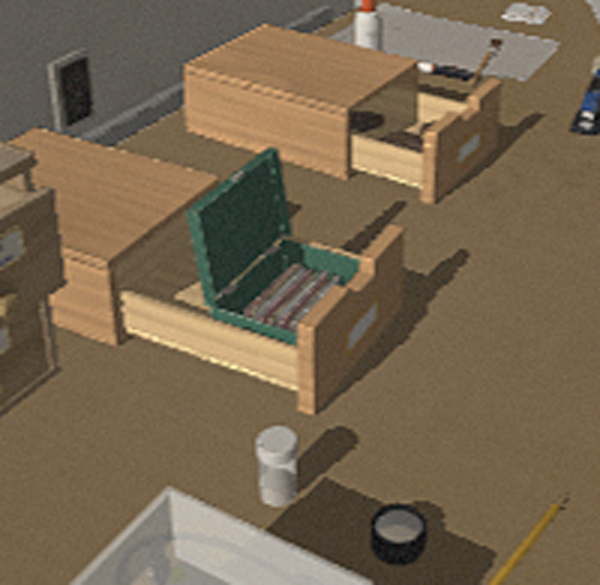

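Run:
```python
from h import *
f=lambda u,v,z:onz('top',(140+u/4,95+v/3.6),z)
for n,(u,v,z) in dict(uL=(129,249,.088),uR=(306,241,.088),ubL=(121,42,.088),ubR=(297,36,.088),dL=(137,430,.087),dR=(319,419,.087),lidL=(147,298,.145),lidR=(284,294,.145),lidbl=(158,326,.06)).items(): print(n,f(u,v,z).round(4))
```

```text
uL [0.6695 0.2259 0.088 ]
uR [0.6759 0.0615 0.088 ]
ubL [0.8941 0.2376 0.088 ]
ubR [0.8983 0.0704 0.088 ]
dL [0.4814 0.2153 0.087 ]
dR [0.4906 0.0494 0.087 ]
lidL [0.6053 0.1988 0.145 ]
lidR [0.6078 0.0765 0.145 ]
lidbl [0.5938 0.2022 0.06  ]
```

The unit is yawed about 2.7°, with its front edge at x≈0.673, y≈0.143. The drawer face is at x≈0.483, the hinge at about 0.594, and the lid edge at about 0.607, so the lid leans back slightly. That leaves roughly 60 mm free behind it. I'll turn the tool to the unit's yaw, close the jaw and cross over high.

```bash
python3 -m creep '[{"translation":[0,0,0],"rot":[0,0,6],"jaw":0},{"translation":[0,0,0],"rot":[0,0,5.8],"jaw":0},{"translation":[0.0218,-0.0301,0],"rot":[0,0,0],"jaw":0},{"translation":[0.0218,-0.0301,0],"rot":[0,0,0],"jaw":0},{"translation":[0.0218,-0.0301,0],"rot":[0,0,0],"jaw":0},{"translation":[0.0218,-0.0301,0],"rot":[0,0,0],"jaw":0},{"translation":[0.0218,-0.0301,0],"rot":[0,0,0],"jaw":0},{"translation":[0.0218,-0.0301,0],"rot":[0,0,0],"jaw":0},{"translation":[0.0218,-0.0301,0],"rot":[0,0,0],"jaw":0},{"translation":[0.0218,-0.0301,0],"rot":[0,0,0],"jaw":0}]'
```

```text
clock: 2.18
position: [0.3199, -0.3549, 0.241]
ee_rot: [3.14, 0.073, 0.001]
force: [0.8, -1.1, 0.3]
width: 0.324
```

```bash
python3 -m creep '[{"translation":[0.0218,-0.0301,0],"rot":[0,0,0],"jaw":0},{"translation":[0.0218,-0.0301,0],"rot":[0,0,0],"jaw":0},{"translation":[0.0218,-0.0301,0],"rot":[0,0,0],"jaw":0},{"translation":[0.0218,-0.0301,0],"rot":[0,0,0],"jaw":0},{"translation":[0.0218,-0.0301,0],"rot":[0,0,0],"jaw":0},{"translation":[0.0218,-0.0301,0],"rot":[0,0,0],"jaw":0},{"translation":[0.0218,-0.0301,0],"rot":[0,0,0],"jaw":0},{"translation":[0.0218,-0.0301,0],"rot":[0,0,0],"jaw":0},{"translation":[0.0218,-0.0301,0],"rot":[0,0,0],"jaw":0},{"translation":[0.0218,-0.0301,0],"rot":[0,0,0],"jaw":0},{"translation":[0.0218,-0.0301,0],"rot":[0,0,0],"jaw":0},{"translation":[0.0218,-0.0301,0],"rot":[0,0,0],"jaw":0}]'
```

```text
clock: 3.18
position: [0.5645, 0.0181, 0.2409]
ee_rot: [3.141, 0.073, 0.001]
force: [0.6, 0.1, 0.9]
width: 0.001
```

```bash
python3 -m creep '[{"translation":[0.0218,-0.0301,0],"rot":[0,0,0],"jaw":0},{"translation":[0.0218,-0.0301,0],"rot":[0,0,0],"jaw":0},{"translation":[0.0218,-0.0301,0],"rot":[0,0,0],"jaw":0},{"translation":[0,0,0],"rot":[0,0,0],"jaw":0},{"translation":[0,0,0],"rot":[0,0,0],"jaw":0}]'
python3 - <<'E'
from h import *
import cv2
print(arm.observe()['position'],arm.observe()['ee_rot'])
for n in ("scene","wrist","top"):
    im=optics.get_image(n); cv2.imwrite(f"pics/c_{n}.png",im[:,:,::-1])
E
```

```text
clock: 3.6
position: [0.6251, 0.1127, 0.2401]
ee_rot: [-3.139, -0.08, 0.001]
force: [-0.9, -0.2, -0.4]
width: 0.007
[0.62508402 0.11272437 0.24009133] [-3.13944701e+00 -7.95195477e-02  9.45686543e-04]
```

```bash
python3 -m creep '[{"translation":[0.0213,-0.028,0],"rot":[0,0,0],"jaw":0},{"translation":[0,0,0],"rot":[0,0,0],"jaw":0},{"translation":[0,0,0],"rot":[0,0,0],"jaw":0}]'
python3 - <<'E'
from h import *
import cv2
print(arm.observe()['position'],arm.observe()['ee_rot'])
L=[]
for n in ("scene","wrist"):
    im=optics.get_image(n)[:,:,::-1]; L.append(im)
s=cv2.resize(L[0][135:290,125:325],(800,620*600//620)) 
cv2.imwrite("pics/d_scene.png",cv2.resize(L[0][110:290,125:325],(666,600))); cv2.imwrite("pics/d_wrist.png",L[1])
E
```

```text
clock: 4.0
position: [0.6448, 0.139, 0.2407]
ee_rot: [-3.14, -0.074, -0.0]
force: [-0.6, -0.4, 0.1]
width: 0.006
[0.64476318 0.13896262 0.24073065] [-3.14035932e+00 -7.37885224e-02 -9.70650073e-05]
```

View pics/d_scene.png

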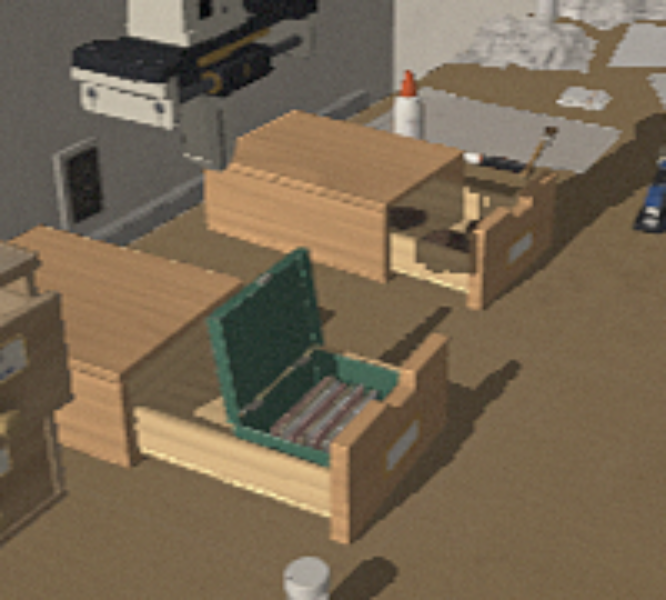

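View pics/d_wrist.png

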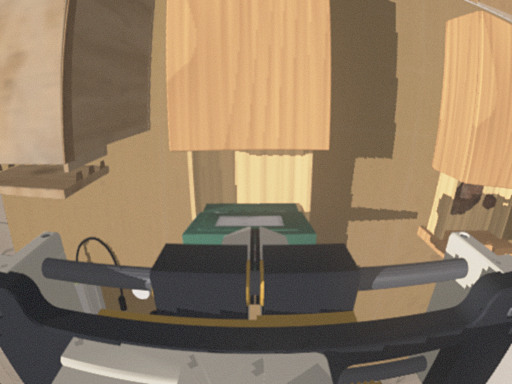

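The scene view shows the lid upright and the hand high over the unit. In the wrist view the lid sits at rows 204–245, the unit's front edge at row 150, and the fingers are centred at column 255. Next I'll measure these in x.

```bash
cat >> h.py <<'E'
def wz(px,z):
    i=optics.camera_info('wrist');R=np.array(i['R']);t=np.array(i['t'])
    d=np.array([(px[0]-i['cx']),(px[1]-i['cy'])])/i['fx'];r=np.hypot(*d)
    v=R.T@np.r_[d/r*np.sin(r),np.cos(r)];c=-R.T@t
    return c+v*(z-c[2])/v[2]
E
python3 - <<'E'
from h import *
for p,z in (((168,149),.088),((329,149),.088),((206,205),.145),((300,204),.145),((187,240),.06),((255,230),.226)): print(p,wz(p,z).round(4))
print(optics.camera_info('wrist')['t'])
E
```

```text
(168, 149) [0.6749 0.2276 0.088 ]
(329, 149) [0.682  0.0611 0.088 ]
(206, 205) [0.6365 0.1782 0.145 ]
(300, 204) [0.6411 0.0968 0.145 ]
(187, 240) [0.5568 0.2165 0.06  ]
(255, 230) [0.6526 0.1365 0.226 ]
[0.10720851 0.58175103 0.58860618]
```

Run:
```python
from h import *
for p,z in (((206,205),.057),((300,204),.057),((187,241),.145),((313,241),.145)): print(p,wz(p,z).round(4))
```

```text
(206, 205) [0.6035 0.1921 0.057 ]
(300, 204) [0.6097 0.0808 0.057 ]
(187, 241) [0.6002 0.1966 0.145 ]
(313, 241) [0.6055 0.081  0.145 ]
```

The measurements agree: the lid's outer face is at x≈0.605 and the unit's front at about 0.676. The tool at 0.645 is centred in the gap, so I'll descend until the tip is at z≈0.115.

```bash
python3 -m creep '[{"translation":[-0.001,0,0.025],"rot":[0,0,0],"jaw":0},{"translation":[-0.001,0,0.025],"rot":[0,0,0],"jaw":0},{"translation":[0,0,0.025],"rot":[0,0,0],"jaw":0},{"translation":[0,0,0.025],"rot":[0,0,0],"jaw":0},{"translation":[0,0,0.012],"rot":[0,0,0],"jaw":0},{"translation":[0,0,0],"rot":[0,0,0],"jaw":0},{"translation":[0,0,0],"rot":[0,0,0],"jaw":0}]'
python3 - <<'E'
from h import *
import cv2
print(arm.observe()['position'],arm.observe()['force'])
im=optics.get_image("scene")[:,:,::-1]
cv2.imwrite("pics/e_scene.png",cv2.resize(im[110:290,125:325],(666,600)))
E
```

```text
clock: 4.68
position: [0.6428, 0.1378, 0.1292]
ee_rot: [3.14, 0.072, -0.001]
force: [0.6, 0.6, 0.1]
width: 0.007
[0.64276143 0.13779984 0.12915587] [0.62169085 0.63716304 0.12632653]
```

View pics/e_scene.png

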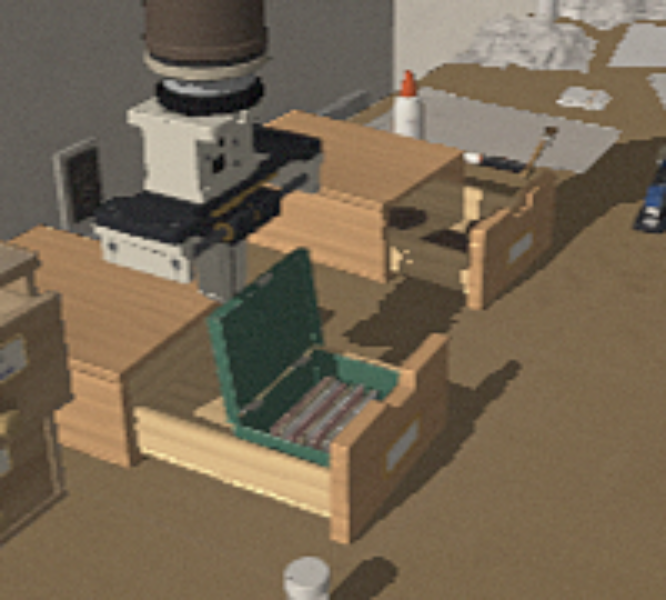

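```bash
python3 -m creep '[{"translation":[-0.008,0,0],"rot":[0,0,0],"jaw":0},{"translation":[-0.008,0,0],"rot":[0,0,0],"jaw":0},{"translation":[-0.007,0,0],"rot":[0,0,0],"jaw":0},{"translation":[-0.007,0,0],"rot":[0,0,0],"jaw":0},{"translation":[-0.006,0,0],"rot":[0,0,0],"jaw":0},{"translation":[-0.007,0,0.001],"rot":[0,0,0],"jaw":0},{"translation":[-0.007,0,0.001],"rot":[0,0,0],"jaw":0},{"translation":[-0.007,0,0.002],"rot":[0,0,0],"jaw":0},{"translation":[-0.007,0,0.004],"rot":[0,0,0],"jaw":0},{"translation":[-0.007,0,0.005],"rot":[0,0,0],"jaw":0},{"translation":[0,0,0],"rot":[0,0,0],"jaw":0}]'
python3 - <<'E'
from h import *
import cv2
im=optics.get_image("scene")[:,:,::-1]
cv2.imwrite("pics/f_scene.png",cv2.resize(im[110:290,125:325],(666,600)))
E
```

```text
clock: 5.65
position: [0.5694, 0.1351, 0.1143]
ee_rot: [3.14, 0.074, -0.005]
force: [0.7, 1.2, -1.0]
width: 0.003
```

View pics/f_scene.png

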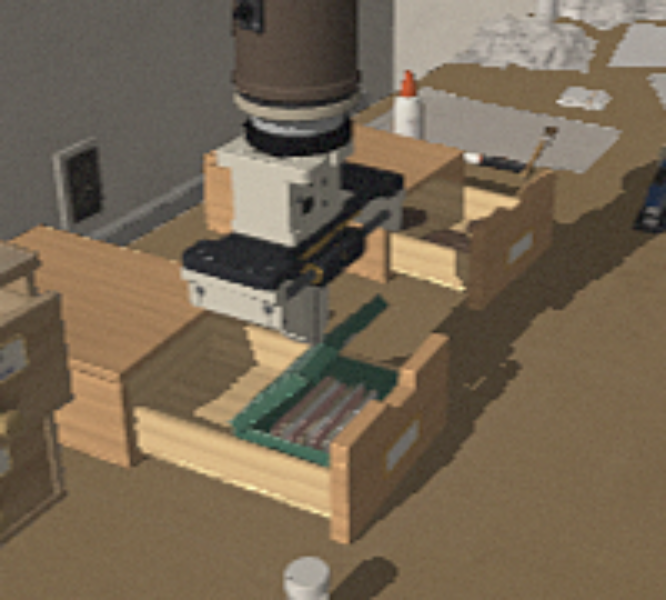

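The lid is following the fingers down, now at about 0.8–0.9 rad. I'll continue along the arc.

```bash
python3 -m creep '[{"translation":[-0.006,0,0.004],"rot":[0,0,0],"jaw":0},{"translation":[-0.006,0,0.006],"rot":[0,0,0],"jaw":0},{"translation":[-0.004,0,0.007],"rot":[0,0,0],"jaw":0},{"translation":[-0.002,0,0.006],"rot":[0,0,0],"jaw":0},{"translation":[0,0,0.005],"rot":[0,0,0],"jaw":0},{"translation":[0,0,0.005],"rot":[0,0,0],"jaw":0},{"translation":[0,0,0],"rot":[0,0,0],"jaw":0},{"translation":[0,0,0],"rot":[0,0,0],"jaw":0}]'
python3 - <<'E'
from h import *
import cv2
im=optics.get_image("scene")[:,:,::-1]
cv2.imwrite("pics/g_scene.png",cv2.resize(im[110:290,125:325],(666,600)))
E
```

```text
clock: 6.37
position: [0.5537, 0.1345, 0.0822]
ee_rot: [3.141, 0.073, -0.001]
force: [0.1, -0.2, 0.3]
width: 0.005
```

View pics/g_scene.png

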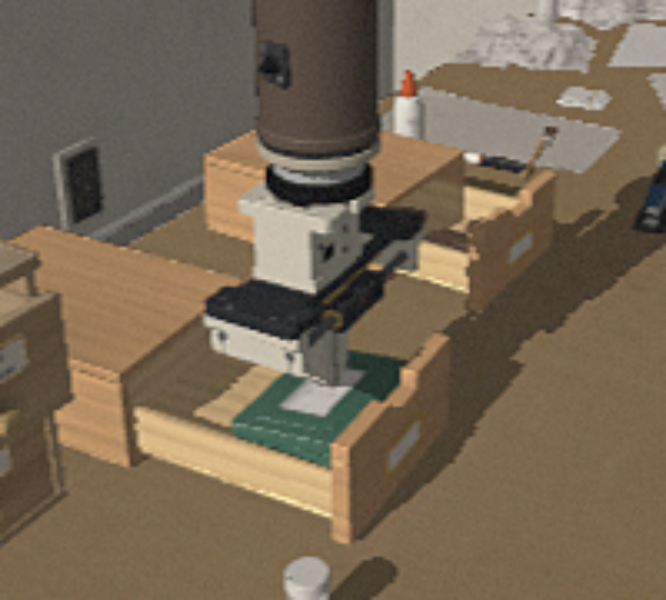

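The lid has fallen shut. To make sure it's seated, I'll press lightly, watching the force.

```bash
python3 -m creep '[{"translation":[-0.003,0,0.003],"rot":[0,0,0],"jaw":0},{"translation":[-0.003,0,0.003],"rot":[0,0,0],"jaw":0},{"translation":[0,0,0.001],"rot":[0,0,0],"jaw":0},{"translation":[0,0,0],"rot":[0,0,0],"jaw":0},{"translation":[0,0,0],"rot":[0,0,0],"jaw":0}]'
```

```text
clock: 6.83
position: [0.5478, 0.1343, 0.0757]
ee_rot: [3.141, 0.074, -0.0]
force: [0.5, -0.1, 0.2]
width: 0.003
```

```bash
python3 -m creep '[{"translation":[0,0,0.001],"rot":[0,0,0],"jaw":0},{"translation":[0,0,0],"rot":[0,0,0],"jaw":0},{"translation":[0,0,0],"rot":[0,0,0],"jaw":0}]'
```

```text
clock: 7.08
position: [0.5479, 0.1343, 0.0747]
ee_rot: [-3.141, -0.073, -0.0]
force: [0.1, 0.1, 0.1]
width: 0.005
```

```bash
python3 -m creep '[{"translation":[0,0,0.001],"rot":[0,0,0],"jaw":0},{"translation":[0,0,0],"rot":[0,0,0],"jaw":0},{"translation":[0,0,0],"rot":[0,0,0],"jaw":0}]'
```

```text
clock: 7.33
position: [0.5479, 0.1342, 0.0737]
ee_rot: [3.141, 0.073, -0.0]
force: [0.7, 0.3, 0.4]
width: 0.005
```

```bash
python3 -m creep '[{"translation":[0,0,0.0007],"rot":[0,0,0],"jaw":0},{"translation":[0,0,0],"rot":[0,0,0],"jaw":0},{"translation":[0,0,0],"rot":[0,0,0],"jaw":0}]'
```

```text
clock: 7.58
position: [0.5482, 0.1343, 0.0735]
ee_rot: [3.141, 0.073, 0.001]
force: [-0.8, -0.4, 3.9]
width: 0.004
```

Contact at 3.9 N with the tip at z≈59.5 mm, which matches the stated shut height of about 60 mm. Next I'll lift, go back over the drawer front and come down in front of it.

```bash
python3 -m creep '[{"translation":[0,0,-0.02],"rot":[0,0,0],"jaw":0},{"translation":[0,0,-0.025],"rot":[0,0,0],"jaw":0},{"translation":[0,0,-0.025],"rot":[0,0,0],"jaw":0},{"translation":[-0.023,0,0],"rot":[0,0,0],"jaw":0},{"translation":[-0.023,0,0],"rot":[0,0,0],"jaw":0},{"translation":[-0.023,0,0],"rot":[0,0,0],"jaw":0},{"translation":[-0.023,0,0],"rot":[0,0,0],"jaw":0},{"translation":[-0.023,0,0],"rot":[0,0,0],"jaw":0},{"translation":[-0.002,-0.002,0],"rot":[0,0,0],"jaw":0},{"translation":[0,0,0],"rot":[0,0,0],"jaw":0},{"translation":[0,0,0],"rot":[0,0,0],"jaw":0}]'
python3 - <<'E'
from h import *
import cv2
im=optics.get_image("top")[:,:,::-1]
cv2.imwrite("pics/i_top.png",cv2.resize(im[95:290,140:360],(660,585)))
im=optics.get_image("scene")[:,:,::-1]
cv2.imwrite("pics/i_scene.png",cv2.resize(im[110:290,125:325],(666,600)))
im=optics.get_image("wrist")[:,:,::-1]
cv2.imwrite("pics/i_wrist.png",im)
E
```

```text
clock: 8.5
position: [0.4317, 0.1311, 0.1434]
ee_rot: [-3.14, -0.074, -0.002]
force: [1.5, -0.1, -0.1]
width: 0.007
```

View pics/i_wrist.png

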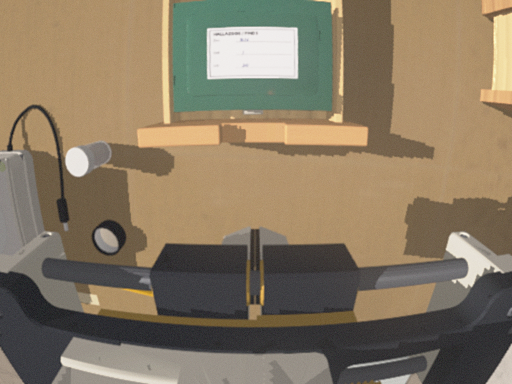

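View pics/i_scene.png

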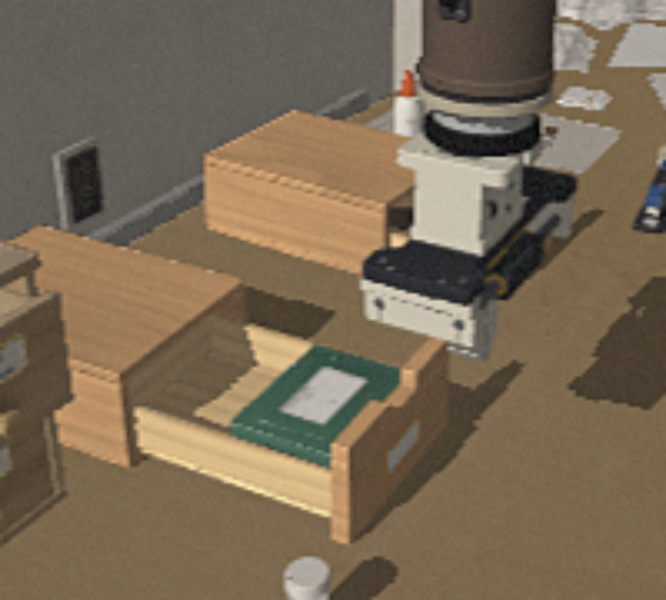

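The lid is flat shut in both views. The drawer's notch (columns 220–285) is centred on the fingers (column 255). I'll descend in front of it to TCP z≈0.050.

```bash
python3 -m creep '[{"translation":[0,0,0.024],"rot":[0,0,0],"jaw":0},{"translation":[0,0,0.024],"rot":[0,0,0],"jaw":0},{"translation":[0,0,0.024],"rot":[0,0,0],"jaw":0},{"translation":[0,0,0.02],"rot":[0,0,0],"jaw":0},{"translation":[0,0,0],"rot":[0,0,0],"jaw":0},{"translation":[0,0,0],"rot":[0,0,0],"jaw":0}]'
```

```text
clock: 9.15
position: [0.4307, 0.1307, 0.0504]
ee_rot: [3.14, 0.073, -0.004]
force: [-0.4, -0.4, 0.2]
width: 0.002
```

```bash
python3 -m creep '[{"translation":[0.012,0,0],"rot":[0,0,0],"jaw":0},{"translation":[0.012,0,0],"rot":[0,0,0],"jaw":0},{"translation":[0.008,0,0],"rot":[0,0,0],"jaw":0},{"translation":[0.006,0,0],"rot":[0,0,0],"jaw":0},{"translation":[0.006,0,0],"rot":[0,0,0],"jaw":0},{"translation":[0.008,0,0],"rot":[0,0,0],"jaw":0},{"translation":[0.008,0,0],"rot":[0,0,0],"jaw":0}]'
python3 - <<'E'
from h import *
import cv2
im=optics.get_image("scene")[:,:,::-1]
cv2.imwrite("pics/j_scene.png",cv2.resize(im[110:290,125:325],(666,600)))
E
```

```text
clock: 9.73
position: [0.4909, 0.1336, 0.0512]
ee_rot: [3.141, 0.074, -0.001]
force: [-1.6, 0.5, 1.0]
width: 0.006
```

View pics/j_scene.png

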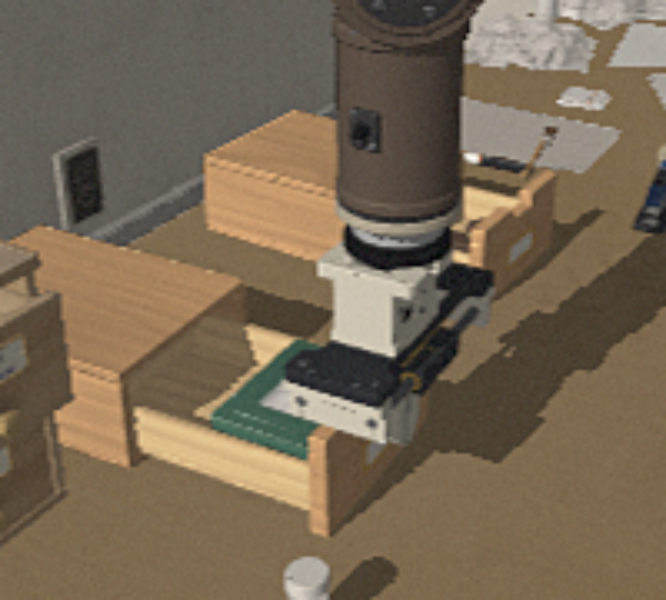

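The drawer is sliding under about 1.6 N. I'll keep pushing.

```bash
python3 -m creep '[{"translation":[0.011,0,0],"rot":[0,0,0],"jaw":0},{"translation":[0.011,0,0],"rot":[0,0,0],"jaw":0},{"translation":[0.011,0,0],"rot":[0,0,0],"jaw":0},{"translation":[0.011,0,0],"rot":[0,0,0],"jaw":0},{"translation":[0.011,0,0],"rot":[0,0,0],"jaw":0},{"translation":[0.011,0,0],"rot":[0,0,0],"jaw":0},{"translation":[0.011,0,0],"rot":[0,0,0],"jaw":0},{"translation":[0.011,0,0],"rot":[0,0,0],"jaw":0},{"translation":[0.011,0,0],"rot":[0,0,0],"jaw":0},{"translation":[0.011,0,0],"rot":[0,0,0],"jaw":0},{"translation":[0.011,0,0],"rot":[0,0,0],"jaw":0},{"translation":[0.008,0,0],"rot":[0,0,0],"jaw":0}]'
```

```text
clock: 10.78
position: [0.6203, 0.1399, 0.0508]
ee_rot: [-3.14, -0.074, 0.001]
force: [-1.6, 1.6, 0.1]
width: 0.007
```

```bash
python3 -m creep '[{"translation":[0.005,0,0],"rot":[0,0,0],"jaw":0},{"translation":[0.005,0,0],"rot":[0,0,0],"jaw":0},{"translation":[0.004,0,0],"rot":[0,0,0],"jaw":0},{"translation":[0,0,0],"rot":[0,0,0],"jaw":0},{"translation":[0,0,0],"rot":[0,0,0],"jaw":0}]'
```

```text
clock: 11.2
position: [0.6339, 0.14, 0.051]
ee_rot: [3.14, 0.073, 0.001]
force: [0.2, -0.6, -0.5]
width: 0.006
```

Now 3 mm steps until there is firm resistance.

```bash
python3 -m creep '[{"translation":[0.003,0,0],"rot":[0,0,0],"jaw":0},{"translation":[0.003,0,0],"rot":[0,0,0],"jaw":0},{"translation":[0.003,0,0],"rot":[0,0,0],"jaw":0},{"translation":[0.002,0,0],"rot":[0,0,0],"jaw":0}]'
```

```text
clock: 11.53
position: [0.6449, 0.1406, 0.051]
ee_rot: [3.14, 0.073, -0.0]
force: [-1.4, -0.8, 1.0]
width: 0.004
```

```bash
python3 -m creep '[{"translation":[0.002,0,0],"rot":[0,0,0],"jaw":0},{"translation":[0.002,0,0],"rot":[0,0,0],"jaw":0}]'
```

```text
clock: 11.7
position: [0.6488, 0.1408, 0.051]
ee_rot: [3.141, 0.073, -0.0]
force: [-1.5, -1.0, 0.8]
width: 0.002
```

```bash
python3 -m creep '[{"translation":[0.002,0,0],"rot":[0,0,0],"jaw":0},{"translation":[0,0,0],"rot":[0,0,0],"jaw":0}]'
```

```text
clock: 11.87
position: [0.6512, 0.141, 0.051]
ee_rot: [-3.141, -0.073, -0.001]
force: [0.4, -0.6, -0.0]
width: 0.008
```

```bash
python3 -m creep '[{"translation":[0.0015,0,0],"rot":[0,0,0],"jaw":0},{"translation":[0.001,0,0],"rot":[0,0,0],"jaw":0}]'
```

```text
clock: 12.03
position: [0.6516, 0.1411, 0.0509]
ee_rot: [3.14, 0.074, -0.005]
force: [-11.0, -2.1, 8.9]
width: 0.008
```

```bash
python3 -m creep '[{"translation":[0.001,0,0],"rot":[0,0,0],"jaw":0},{"translation":[0.001,0,0],"rot":[0,0,0],"jaw":0}]'
```

```text
clock: 12.2
position: [0.6516, 0.1411, 0.051]
ee_rot: [3.139, 0.075, -0.01]
force: [-18.7, -4.0, 15.5]
width: 0.007
```

```bash
python3 -m creep '[{"translation":[0.001,0,0],"rot":[0,0,0],"jaw":0},{"translation":[0,0,0],"rot":[0,0,0],"jaw":0}]'
```

```text
clock: 12.37
position: [0.6516, 0.1411, 0.0509]
ee_rot: [3.139, 0.075, -0.013]
force: [-19.6, -3.8, 15.5]
width: 0.007
```

There is a hard stop at TCP x=0.6516, where the home position was predicted. I'll back off along -x, rise and look.

```bash
python3 -m creep '[{"translation":[-0.004,0,0],"rot":[0,0,0],"jaw":0},{"translation":[-0.01,0,0],"rot":[0,0,0],"jaw":0},{"translation":[-0.025,0,0],"rot":[0,0,0],"jaw":0},{"translation":[-0.025,0,0],"rot":[0,0,0],"jaw":0},{"translation":[-0.025,0,-0.02],"rot":[0,0,0],"jaw":0},{"translation":[-0.025,0,-0.03],"rot":[0,0,0],"jaw":0},{"translation":[-0.025,0,-0.03],"rot":[0,0,0],"jaw":0},{"translation":[-0.025,0,-0.03],"rot":[0,0,0],"jaw":0},{"translation":[-0.02,0,-0.03],"rot":[0,0,0],"jaw":0},{"translation":[0,0,0],"rot":[0,0,0],"jaw":0},{"translation":[0,0,0],"rot":[0,0,0],"jaw":0}]'
python3 - <<'E'
from h import *
import cv2
im=optics.get_image("top")[:,:,::-1]
cv2.imwrite("pics/k_top.png",cv2.resize(im[95:290,140:380],(720,585),interpolation=cv2.INTER_CUBIC))
im=optics.get_image("scene")[:,:,::-1]
cv2.imwrite("pics/k_scene.png",cv2.resize(im[110:340,125:355],(600,600),interpolation=cv2.INTER_CUBIC))
im=optics.get_image("wrist")[:,:,::-1]
cv2.imwrite("pics/k_wrist.png",im)
for n in("scene","top","wrist"):
  for t in ("tin_drawer_face","sherd_drawer_face","loupe","vial","stapler"):
    print(n,t,[(round(d['score'],2),[round(x) for x in d['location']]) for d in optics.pinpoint(n,t)[:1]])
E
```

```text
clock: 13.28
position: [0.4731, 0.1333, 0.1933]
ee_rot: [-3.14, -0.074, -0.008]
force: [0.1, 0.4, -0.2]
width: 0.006
scene tin_drawer_face [(0.63, [185, 224])]
scene sherd_drawer_face [(0.62, [279, 182])]
scene loupe [(0.6, [256, 318])]
scene vial [(0.56, [215, 300])]
scene stapler [(0.56, [324, 171])]
top tin_drawer_face [(0.94, [195, 170])]
top sherd_drawer_face [(0.59, [285, 198])]
top loupe [(0.55, [155, 247])]
top vial [(0.58, [157, 223])]
top stapler [(0.55, [352, 217])]
wrist tin_drawer_face []
wrist sherd_drawer_face []
wrist loupe [(0.73, [131, 247])]
wrist vial [(0.7, [123, 178])]
wrist stapler []
```

View pics/k_scene.png

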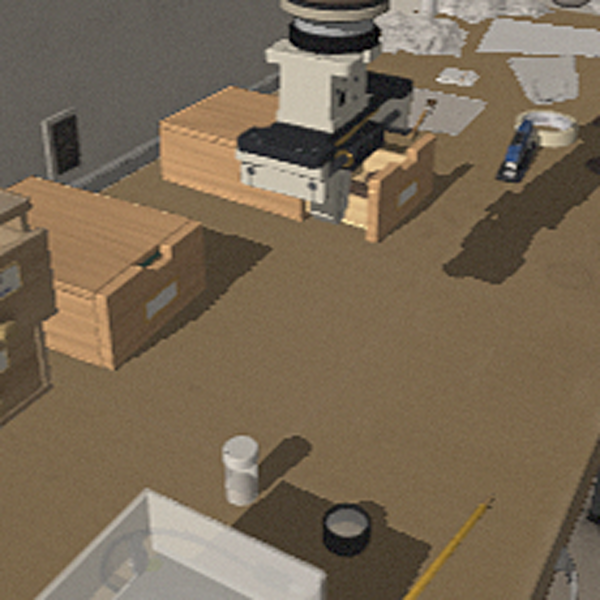

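View pics/k_top.png

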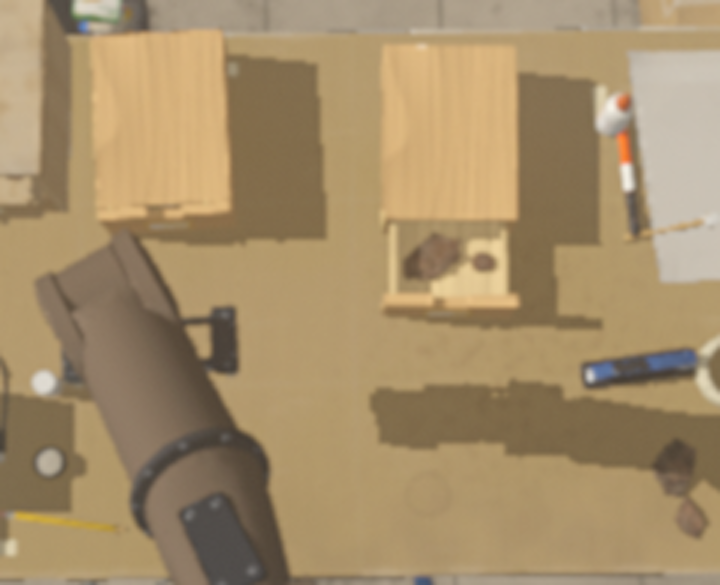

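View pics/k_wrist.png

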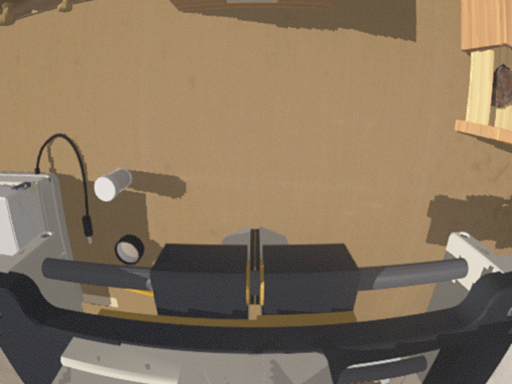

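The scene view shows the tin drawer flush with its unit (front around (150,290)), with the shut lid just visible through the notch. The sherd drawer, vial, loupe and stapler are where they were, and the robot is clear. I'm handing in.

Run:
```python
from cell import arm
print(arm.sign_off())
```

```text
the job is handed in; nothing more can be done
None
```

I pushed the tin's lid shut and then pushed its drawer fully home, all with closed fingers, and handed the job in at about 14 s.

- **Lid:** I pushed it over from behind, and it fell shut. A light press of about 4 N met it with the fingertip at 59.5 mm, against the stated 60 mm. It lay flat in the scene and wrist images.
- **Drawer:** I pushed its front until it hit a hard stop where the home position was predicted. In the last pictures it is flush with the unit.
- **Surroundings:** the sherd drawer, loupe, vial and stapler showed no visible movement, and the network's pixel positions for the loupe, vial and stapler matched the first ones within a few pixels. For the sherd drawer, the first top-view picture gave no position. Its first two scene candidates were ambiguous, so I judged it from the pictures. The robot was clear of everything.

**Unexplained reading:** at the drawer's hard stop the force reached about 20 N along x and also about 15 N upward. I took the upward part for friction on the drawer front. I did not rule out the gripper's body touching the unit's top.

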